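# Stand up the guard post and hold it against the sprung rail for screwing

## Robot

A 7-joint arm with a two-finger parallel gripper is mounted at the origin on the work surface. World frame = base frame: x ahead of the robot, y to its left, z up, the work surface at z = 0. Lengths are in m, angles in rad, forces in N, time in s.
With the tool pointing down it reaches from about 0.425 to 0.8 m from the base axis. Payload 8.3 kg.
Tool frame: the origin (TCP) lies on the centre line of the jaws, within the pads' length; the fingertips stand 22 mm ahead of it and the grasp point (between the pads) lies 3 mm ahead of it; z points along the fingers, x is the direction in which the jaws open and shut, and the axes are right-handed (so a half turn about z gives the same grasp; the last joint's range is limited). The gripper opens to 85 mm and grips with 20 to 120 N. Pads are 22 mm wide; open, the fingers measure 114 mm over their backs; the gripper's body (76 mm by 85 mm) begins 54 mm behind the grasp point. The pads swing forward as they close: fully open they stand 13 mm farther back than shut.
Start: joints at [-1.39, 0.383, 0.016, 1.37, -0.006, 1.388, -0.046], TCP at [0.151, 0.607, 0.253] pointing down, gripper open.
Joint ranges: [-2.95, 2.95], [-0.25, 2.06], [-1.52, 1.56], [0.18, 2.33], [-1.44, 4.58], [0.02, 2.06], [-3.01, 3.01]. Speed limits (rad/s): [2.39, 2.39, 3.01, 3.01, 3.14, 3.14, 3.14].

## Interface

Orientations are given as a rotation vector (axis times angle).
In Python, from workcell import state, snapshot, camera_model, close_job gives the robot as it stands.
- The arm moves only by the shell command python3 -m creep 'ROWS' [FORCE]. ROWS is JSON, one flat list of numbers, 7 for each row, row after row: the shift along the world's x, y, z in mm, then the turn, a rotation vector about the world's x, y, z in rad, then the closure, from 0 (fully open) to 1 (shut). In form: [tx, ty, tz, ax, ay, az, hand, tx, ty, tz, ax, ay, az, hand, ...]. A call has 1 to 10 rows; each row shifts and turns the commanded pose from where the row before left it; what a row does not reach is not made up. A row lasts 1/8 s, in which the tool goes at most 62.5 mm and 10.7 degrees, less where a joint would pass 70% of its speed; a pose out of reach is approached as far as the arm can. A call with a gripper value outside its range is refused whole. The fingers move at their own pace and stop on an object; FORCE is the grip in N (left out, the last holds). Time passes only in rows, so rows that do not move let the fingers close. It gives the time, the measured TCP pose, the force and the opening at its end, in the units of the state.
- state(): the state, without advancing time (a new reading comes with each control period).
- snapshot(name): name is "side" or "top"; returns the picture (384x512x3 uint8, red, green, blue); there is no depth.
- camera_model(name): a dict with "fx", "fy", "cx", "cy" (pixels), "k1" (the pictures are not rectified: a ray, as slopes to the right and down, at radius r is drawn at 1 + k1 r^2 times it, then the intrinsics apply), "world_to_cam" (4x4, takes a point from world to camera coordinates). Camera axes: x right, y up, looking along -z (the intrinsics and any distortion apply to the point x, -y, -z); pixel columns grow to the right and rows downward; lengths in m; the calibration is good to about 2 mm. A picture is of the moment at which its call begins. camera_model takes no time and is no camera call.
- close_job(): hands the job in, once; it reports no verdict.
The state is a dict: "time": time; "joint_positions": joint angles; "dq": joint speeds; "tau": joint torques, N m; "ee_pos": TCP position; "ee_rot": TCP orientation; "force": force on the tool from outside, world axes, zero at the start; "ft_torque": the same for the moment, N m; "opening": opening from 0.0 (shut) to 1.0 (fully open).
Only numpy, scipy, OpenCV 4.12 (cv2) and the standard library are available. Lean on these libraries where they do the work, as an engineer would, in place of code of your own. Each camera call takes 0.05 s, during which the arm holds its last target.

## Task

The short square post for the glass guard has fallen over: stand it upright on the counter, slotted end up, between the two lugs of the sprung mounting plate with its slot running along the plate. Press it flat against the plate with a steady push of about 10 N (between 6 and 14), never driving the plate back to its stop, hold that for a few seconds so a colleague can screw it on from behind, and finish while still pressing: do not let go or back off. Leave the jar, the bowl and the screwdriver where they are.

Things in the scene. Friction and masses are not known exactly. Their poses are not given: they have to be found in the camera images.
- post: Plain metal post, 45 x 45 x 120 mm, 0.28 to 0.52 kg, lying on a side at the start, slotted top end pointing roughly away from the robot. Origin: centre of its flat foot; z: foot to top; y: along the slot (14 wide, 32 deep, open at the top and both y faces). Lying, x points down; turned up the short way about its foot, x points where the top end pointed. Either x face may go against the plate.
- bay (a point): Point at counter height on the front face of the upright plate, midway between its lugs; moves with it. x: level, into the plate, the way to press (away from the robot within 15 degrees); y along the plate; z up. Plate: 130 wide, 8 thick, 5 to 70 mm above the counter. Lugs: fins 14 mm out of the face towards the robot, 6 thick, 5 to 50 mm high, 69 mm clear between them.
- rail: The sprung mounting rail, fixed to the counter: the plate in front and a dark bracket behind it, 150 mm wide, 55 high, from 35 to 80 mm beyond the resting face. Origin: counter height, middle of the plate's face when at rest; axes as bay.
- plate (a joint): How far the plate is pushed back along bay's x, in m: 0 at rest, stop at 0.025. Springs resist with 0.8 N per mm from zero (0.0125 m is 10 N; the band 6 to 14 N is 0.0075 to 0.0175 m).
- jar: Bystander: squat amber glass jar with a metal lid, 64 mm across, 100 mm high, standing. Origin: centre of its underside.
- bowl: Bystander: white bowl, 100 mm across the rim, 50 mm high, standing between the robot and the plate. Origin: centre of its underside.
- driver: Bystander: screwdriver about 0.2 m long and 26 mm thick, lying to the left of the plate. Origin: under its middle; handle towards its -x.
Mind the look-alikes: they are no part of the job. What is shaped like the post but yellow is not meant.

How it is judged:
By the outcome, as a careful person would: the job done as asked, in the order asked, and still so for the second after the job is handed in, while the arm keeps its last pose, push and grip.
It also fails if it takes over 54 s, if anything falls off the work surface, if the arm or the gripper's body presses on something with over 40 N, if the wrist force passes 120 N, or if a joint passes its speed limit or range.

## Working session

There is one attempt and no reset: what is moved stays moved. The work goes in short steps, Python scripts to look and compute and a shell command to move; the robot and the scene stay as the last step left them, time stands still between calls to the robot, and variables do not carry over. Pictures are saved under pics/ and viewed, and the job is handed in when it is done.

```bash
ls; mkdir -p pics
python3 - <<'E'
from workcell import *
import cv2
for n in ("side","top"):
    im=snapshot(n); cv2.imwrite(f"pics/{n}0.png",im[:,:,::-1]); print(n,{k:(v if not hasattr(v,'shape') else v.round(3).tolist()) for k,v in camera_model(n).items()})
s=state(); print({k:s[k] for k in("time","ee_pos","ee_rot","force","opening")})
E
```

```text
pics
side {'fx': 455.4947174989354, 'fy': 455.4947174989354, 'cx': 257.7961782212328, 'cy': 192.58471798680233, 'k1': 0.062144856156665464, 'world_to_cam': [[0.981, -0.192, -0.004, -0.486], [0.114, 0.568, 0.815, -0.133], [-0.154, -0.8, 0.58, -0.878], [0.0, 0.0, 0.0, 1.0]]}
top {'fx': 488.91229476371745, 'fy': 488.91229476371745, 'cx': 258.76551898014975, 'cy': 197.0825401896245, 'k1': -0.18158305598573074, 'world_to_cam': [[-0.011, -1.0, -0.002, 0.067], [0.975, -0.011, 0.224, -0.502], [-0.224, 0.0, 0.975, -0.969], [0.0, 0.0, 0.0, 1.0]]}
{'time': 0.1, 'ee_pos': array([0.15071851, 0.60612306, 0.25237339]), 'ee_rot': array([ 2.47406906e+00,  1.93428904e+00, -2.16144530e-03]), 'force': array([0.34006497, 0.47380311, 0.58611092]), 'opening': 1.003285776347478}
```

View pics/side0.png

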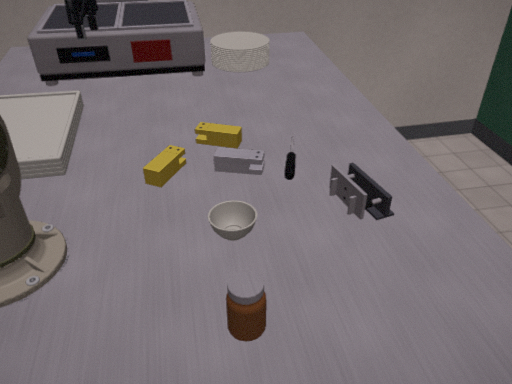

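View pics/top0.png

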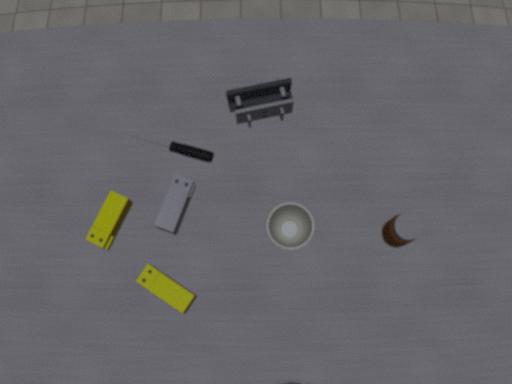

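Candidates for the post: grey at top (175,204) / side (239,161); yellow at top (108,220) and (166,288). The grey one is the plain metal post, since the yellow ones are ruled out. The plate is at top (265,113), the bowl at (290,226), the jar at (400,230) and the screwdriver at (190,151). I'll confirm with an enlarged crop.

```bash
cat > h.py <<'E'
import numpy as np, cv2
from workcell import *
def ray(n,u,v):
    c=camera_model(n); K=np.array([[c['fx'],0,c['cx']],[0,c['fy'],c['cy']],[0,0,1]])
    p=cv2.undistortPoints(np.array([[[u,v]]],float),K,np.array([c['k1'],0,0,0.]))[0,0]
    W=np.array(c['world_to_cam']); R=W[:3,:3]; t=W[:3,3]
    return -R.T@t, R.T@np.array([p[0],-p[1],-1])
def onz(n,u,v,z):
    o,d=ray(n,u,v); return o+d*(z-o[2])/d[2]
def proj(n,P):
    c=camera_model(n); W=np.array(c['world_to_cam']); q=W[:3,:3]@np.asarray(P,float)+W[:3,3]
    a=np.array([q[0]/-q[2],-q[1]/-q[2]]); a=a*(1+c['k1']*(a@a))
    return np.array([c['fx']*a[0]+c['cx'],c['fy']*a[1]+c['cy']])
def save(im,f): cv2.imwrite('pics/'+f,im[:,:,::-1])
def crop(im,u0,v0,u1,v1,s,f): save(cv2.resize(im[v0:v1,u0:u1],None,fx=s,fy=s,interpolation=cv2.INTER_CUBIC),f)
E
python3 - <<'E'
from h import *
t=cv2.imread('pics/top0.png')[:,:,::-1]; s=cv2.imread('pics/side0.png')[:,:,::-1]
a=cv2.resize(t[70:245,150:300],None,fx=3.4,fy=3.4,interpolation=cv2.INTER_CUBIC); b=cv2.resize(s[135:225,205:295],None,fx=3.2,fy=3.2,interpolation=cv2.INTER_CUBIC)
b2=cv2.resize(s[150:230,320:400],None,fx=3.2,fy=3.2,interpolation=cv2.INTER_CUBIC)
c=np.zeros((595,800,3),np.uint8); c[:a.shape[0],:a.shape[1]]=a; c[:288,510:798]=b; c[300:556,510:766]=b2
save(c,'crop0.png')
E
```

```text
(no output)
```

View pics/crop0.png

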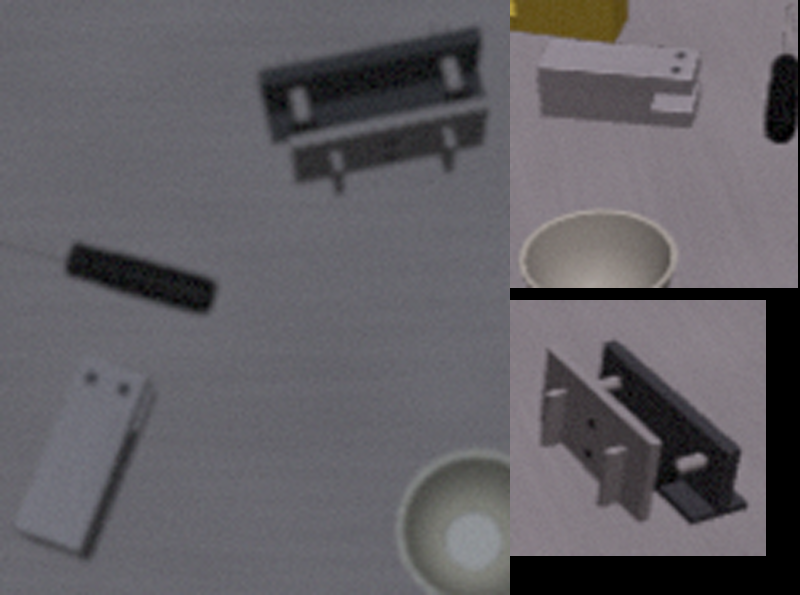

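The crop confirms the grey metal post: slot at the far end (side ~(262,165)) and two holes in its upper face. The yellow ones are look-alikes. Now to measure.

Run:
```python
from h import *
t=cv2.imread('pics/top0.png'); 
hsv=cv2.cvtColor(t,cv2.COLOR_BGR2HSV); 
g=cv2.cvtColor(t,cv2.COLOR_BGR2GRAY)
print(g[204,175],g[230,195],g[225,181])
m=np.zeros_like(g); R=(slice(165,245),slice(145,205)); m[R]=(cv2.GaussianBlur(g,(3,3),0)[R]>122)*255
for thr in (110,118,125,132):
    m[:]=0; m[R]=(cv2.GaussianBlur(g,(3,3),0)[R]>thr)*255
    c=max(cv2.findContours(m,0,2)[0],key=cv2.contourArea); r=cv2.minAreaRect(c); b=cv2.boxPoints(r)
    W=np.array([onz('top',*p,.045) for p in b])
    print(thr,cv2.contourArea(c),b.round(1).tolist(),W.mean(0).round(4),[np.linalg.norm(W[i]-W[(i+1)%4]).round(4) for i in range(2)])
    e=[W[(i+1)%4]-W[i] for i in range(4)]; l=max(e[:2],key=np.linalg.norm); l=l*np.sign(l[0]); print('yaw',np.degrees(np.arctan2(l[1],l[0])))
# side view hand corners of top face / plate (crop: scale 3.2, off 205,135 ; -510)
S=lambda x,y:(205+(x-510)/3.2,135+y/3.2)
for q in [(541,67),(560,42),(700,48),(697,80)]: print('side top face',S(*q),onz('side',*S(*q),.045).round(4))
T=lambda x,y:(150+x/3.4,70+y/3.4)
for nm,q in [('L back',(290,139)),('L front',(293,148)),('R back',(487,103)),('R front',(487,111))]: print(nm,onz('top',*T(*q),.070).round(4))
for nm,q in [('lugL tip',(338,167)),('lugR tip',(448,147)),('lugL root',(335,152)),('lugR root',(446,130))]: print(nm,onz('top',*T(*q),.050).round(4))
P=lambda x,y:(320+(x-510)/3.2,150+(y-300)/3.2)
for nm,q in [('near top front',(657,442)),('far top front',(548,350)),]: print(nm,onz('side',*P(*q),.070).round(4))
for nm,q in [('lugR tip top',(605,455)),('lugL tip',(546,395))]: print(nm,onz('side',*P(*q),.050).round(4))
```

```text
116 105 93
110 625.5 [[154.1999969482422, 223.3000030517578], [170.0, 181.60000610351562], [187.3000030517578, 188.10000610351562], [171.5, 229.89999389648438]] [0.4894 0.2492 0.045 ] [np.float64(0.0962), np.float64(0.0408)]
yaw -18.943792320296517Traceback (most recent call last):
  File "<stdin>", line 9, in <module>
ValueError: max() iterable argument is empty
```

Run:
```python
from h import *
t=cv2.imread('pics/top0.png')
t=np.clip((t.astype(float)-60)*3,0,255).astype(np.uint8)
a=cv2.resize(t[165:245,148:208],None,fx=7,fy=7,interpolation=cv2.INTER_CUBIC)
t2=cv2.imread('pics/top0.png'); t2=np.clip((t2.astype(float)-20)*2,0,255).astype(np.uint8)
b=cv2.resize(t2[75:135,222:300],None,fx=4.8,fy=4.8,interpolation=cv2.INTER_CUBIC)
c=np.zeros((560,800,3),np.uint8); c[:a.shape[0],:420]=a; c[:b.shape[0],425:425+b.shape[1]]=b[:,:375]
cv2.imwrite('pics/crop1.png',c)
```

```text
(no output)
```

View pics/crop1.png

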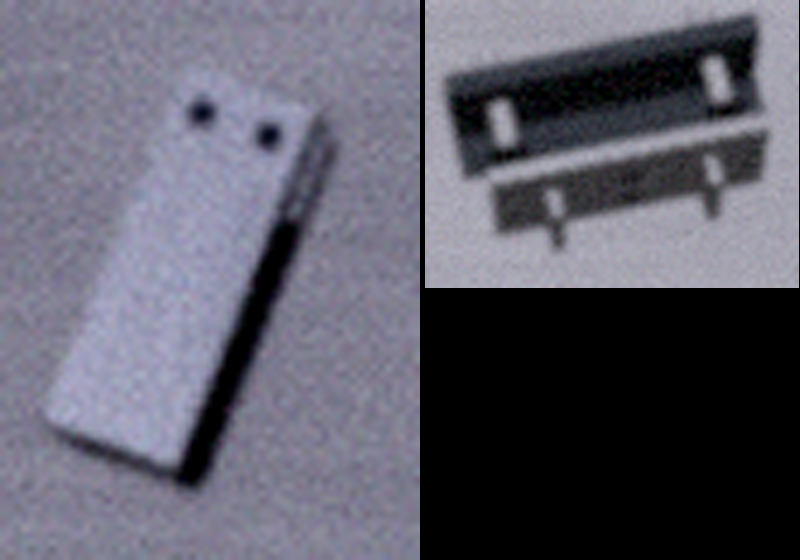

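Run:
```python
from h import *
A=lambda x,y:(148+(x+.5)/7-.5,165+(y+.5)/7-.5)
B=lambda x,y:(222+(x-425+.5)/4.8-.5,75+(y+.5)/4.8-.5)
W=[onz('top',*A(*q),.045) for q in [(183,66),(320,108),(182,470),(43,415)]]
for w in W: print('post',w.round(4))
tl,tr,br,bl=W; d=(tl+tr-bl-br)/2; print('c',np.mean(W,0).round(4),'len',np.linalg.norm(d),'w',np.linalg.norm(tr-tl),np.linalg.norm(br-bl),'yaw',np.degrees(np.arctan2(d[1],d[0])))
L=onz('top',*B(491,186),.07);Rr=onz('top',*B(768,131),.07); print(L,Rr,np.linalg.norm(L-Rr),'mid',(L+Rr)/2,'yaw',np.degrees(np.arctan2((L-Rr)[1],(L-Rr)[0]))-90)
for q in [(494,234),(765,180)]: print('bottom',onz('top',*B(*q),.005).round(4))
for q in [(554,218),(714,187)]: print('lug tip top',onz('top',*B(*q),.05).round(4))
for q in [(559,247),(713,217)]: print('lug tip bot',onz('top',*B(*q),.005).round(4))
S=lambda x,y:(205+(x-510)/3.2,135+y/3.2)
for q in [(541,67),(560,42),(700,48),(697,80)]: print('side top face',onz('side',*S(*q),.045).round(4))
P=lambda x,y:(320+(x-510)/3.2,150+(y-300)/3.2)
for nm,q in [('near top front',(657,442)),('far top front',(548,350)),]: print(nm,onz('side',*P(*q),.070).round(4))
for nm,q in [('near bot',(645,518))]: print(nm,onz('side',*P(*q),.005).round(4))
for nm,q in [('lugR tip top',(605,455)),('lugL tip',(546,395))]: print(nm,onz('side',*P(*q),.050).round(4))
for nm,q in [('bowl l',(520,252)),('bowl r',(677,252))]:print(nm,onz('side',*S(*q),.05))
for q in [(266,226),(315,226),(290,202),(290,250)]: print('bowl top',onz('top',*q,.05).round(3))
for q in [(171,146),(213,156)]: print('driver',onz('top',*q,.013).round(3))
```

```text
post [0.5591 0.2449 0.045 ]
post [0.5451 0.202  0.045 ]
post [0.4331 0.2417 0.045 ]
post [0.4501 0.2847 0.045 ]
c [0.4968 0.2433 0.045 ] len 0.11740739678250108 w 0.045144289824219586 0.046276232635383566 yaw -19.794831003354975
[0.68705976 0.11046537 0.07      ] [ 0.71278342 -0.01559105  0.07      ] 0.12865429729324632 mid [0.69992159 0.04743716 0.07      ] yaw 11.533689566027931
bottom [0.6895 0.1122 0.005 ]
bottom [ 0.716  -0.0184  0.005 ]
lug tip top [0.6792 0.0825 0.05  ]
lug tip top [0.6938 0.0086 0.05  ]
lug tip bot [0.6824 0.0811 0.005 ]
lug tip bot [0.697  0.0071 0.005 ]
side top face [0.4351 0.2383 0.045 ]
side top face [0.4541 0.2732 0.045 ]
side top face [0.5594 0.2425 0.045 ]
side top face [0.5476 0.1964 0.045 ]
near top front [ 0.7172 -0.0175  0.07  ]
far top front [0.6848 0.1019 0.07  ]
near bot [ 0.7193 -0.0141  0.005 ]
lugR tip top [0.6917 0.0011 0.05  ]
lugL tip [0.6767 0.0762 0.05  ]
bowl l [0.39517028 0.00743446 0.05      ]
bowl r [ 0.49180152 -0.01196888  0.05      ]
bowl top [0.443 0.047 0.05 ]
bowl top [ 0.441 -0.055  0.05 ]
bowl top [ 0.493 -0.004  0.05 ]
bowl top [ 0.392 -0.002  0.05 ]
driver [0.634 0.259 0.013]
driver [0.609 0.163 0.013]
```

```bash
python3 - <<'E'
from h import *
for p in [(.534,.29,.03),(.494,.18,.03),(.542,.311,.03)]: print(proj('top',p))
E
python3 -m creep '[36,-37,0,0,0,-0.036,0, 36,-37,0,0,0,-0.036,0, 36,-37,0,0,0,-0.036,0, 36,-37,0,0.0173,0.0469,0,0, 36,-37,-10,0.0173,0.0469,0,0, 36,-37,-20,0.0173,0.0469,0,0, 36,-37,-20,0.0173,0.0469,0,0, 36,-37,-20,0.0173,0.0469,0,0, 36,-37,-20,0.0173,0.0469,0,0, 40,-37,-10,0.0173,0.0469,0,0]' 110
python3 -m creep '[0,0,0,0,0,0,0, 0,0,0,0,0,0,0]'
cat >> h.py <<'E'
from scipy.spatial.transform import Rotation as Ro
def st():
    s=state(); R=Ro.from_rotvec(s['ee_rot']).as_matrix()
    print('t',s['time'],'p',s['ee_pos'].round(4),'F',s['force'].round(2),'open',round(s['opening'],3)); print('toolx',R[:,0].round(3),'toolz',R[:,2].round(3),'q',np.round(s['joint_positions'],2)); return s
E
python3 -c "
from h import *
st()"
```

```text
[154.15421198 187.1955397 ]
[203.8795655 204.5992603]
[144.88993674 183.77656815]
time: 1.35
ee_pos: [0.515, 0.2354, 0.152]
ee_rot: [-2.326, -1.625, 0.29]
force: [-0.2, 1.3, 0.7]
opening: 0.999
time: 1.6
ee_pos: [0.5146, 0.2365, 0.1526]
ee_rot: [-2.329, -1.625, 0.288]
force: [0.2, 0.6, -0.2]
opening: 1.001
t 1.6 p [0.5146 0.2365 0.1526] F [ 0.18  0.57 -0.25] open 1.001
toolx [ 0.345  0.939 -0.   ] toolz [-0.323  0.119 -0.939] q [-0.56  0.53  0.3   1.45 -0.36  1.47  1.03]
```

```bash
python3 -m creep '[0,-1,-30,0,0,0,0, 0,0,-30,0,0,0,0, 0,0,-30,0,0,0,0, 0,0,-20,0,0,0,0, 0,0,-11,0,0,0,0, 0,0,0,0,0,0,0]'
python3 -c "
from h import *
st(); save(snapshot('side'),'s1.png')
im=snapshot('top'); crop(im,100,120,250,270,4,'t1.png')"
```

```text
time: 2.35
ee_pos: [0.5145, 0.2359, 0.0322]
ee_rot: [-2.328, -1.627, 0.288]
force: [0.4, -0.6, 0.1]
opening: 0.997
t 2.35 p [0.5145 0.2359 0.0322] F [ 0.4  -0.61  0.05] open 0.997
toolx [0.344 0.939 0.   ] toolz [-0.322  0.118 -0.939] q [-0.55  0.66  0.28  1.55 -0.4   1.27  1.1 ]
```

View pics/s1.png

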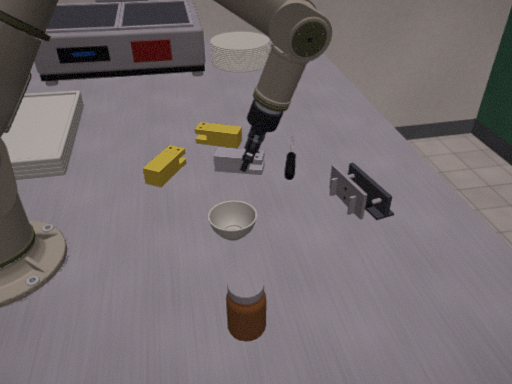

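View pics/t1.png

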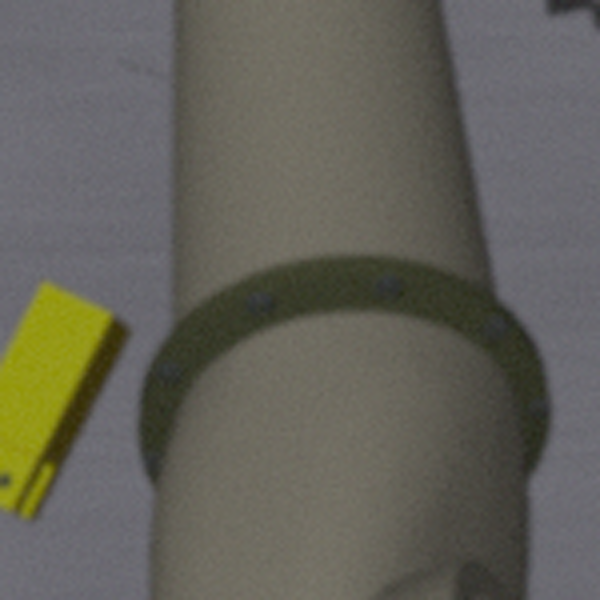

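The side view shows the fingers straddling the grey post near side pixel (247,158), clear of the yellow ones; the arm hides it from the top camera. Closing the gripper.

```bash
python3 -m creep '[0,0,0,0,0,0,1, 0,0,0,0,0,0,1, 0,0,0,0,0,0,1, 0,0,0,0,0,0,1, 0,0,0,0,0,0,1, 0,0,0,0,0,0,1, 0,0,0,0,0,0,1, 0,0,0,0,0,0,1]' 110
python3 -c "
from h import *
st()"
```

```text
time: 3.45
ee_pos: [0.5157, 0.2356, 0.0332]
ee_rot: [-2.33, -1.626, 0.284]
force: [0.1, 0.4, 6.6]
opening: 0.513
t 3.45 p [0.5157 0.2356 0.0332] F [0.05 0.4  6.6 ] open 0.513
toolx [0.345 0.939 0.002] toolz [-0.32   0.119 -0.94 ] q [-0.55  0.66  0.28  1.54 -0.4   1.27  1.1 ]
```

```bash
python3 -m creep '[0,0,10,0,0,0,1, 0,0,30,0,0,0,1, 0,0,50,0,0,0,1, 0,0,50,0,0,0,1, 0,0,40,0,0,0,1, 0,0,0,0,0,0,1]'
python3 -c "
from h import *
st()"
python3 -m creep '[4,-9,0,-0.0542,-0.1473,0,1, 4,-9,0,-0.0542,-0.1473,0,1, 4,-9,0,-0.0542,-0.1473,0,1, 4,-9,0,-0.0542,-0.1473,0,1, 4,-9,0,-0.0542,-0.1473,0,1, 4,-9,0,-0.0542,-0.1473,0,1, 4,-9,0,-0.0542,-0.1473,0,1, 4,-9,0,-0.0542,-0.1473,0,1, 4,-9,0,-0.0542,-0.1473,0,1, 4,-9,0,-0.0542,-0.1473,0,1]'
python3 -c "
from h import *
st()"
```

```text
time: 4.2
ee_pos: [0.5162, 0.2358, 0.2158]
ee_rot: [-2.33, -1.628, 0.279]
force: [0.7, -0.6, -3.8]
opening: 0.509
t 4.2 p [0.5162 0.2358 0.2158] F [ 0.74 -0.64 -3.77] open 0.509
toolx [0.345 0.939 0.005] toolz [-0.316  0.121 -0.941] q [-0.57  0.48  0.31  1.38 -0.35  1.59  1.  ]
time: 5.45
ee_pos: [0.554, 0.1456, 0.2113]
ee_rot: [1.65, 1.152, 0.803]
force: [-72.2, -66.8, -62.8]
opening: 0.506
t 5.45 p [0.554  0.1456 0.2113] F [-72.15 -66.81 -62.85] open 0.506
toolx [0.345 0.939 0.001] toolz [ 0.881 -0.323 -0.347] q [-1.14  0.19  0.29  2.33  1.61  1.03 -0.9 ]
```

```bash
python3 -c "
from h import *
save(snapshot('side'),'s2.png'); st(); save(snapshot('top'),'t2.png');st()"
```

```text
t 5.5 p [0.5557 0.1488 0.2124] F [-0.93  4.93 -1.45] open 0.513
toolx [0.342 0.94  0.008] toolz [ 0.886 -0.319 -0.338] q [-1.14  0.2   0.29  2.32  1.63  1.03 -0.91]
t 5.55 p [0.5544 0.1473 0.2104] F [-0.38 -0.05 -4.56] open 0.51
toolx [ 0.342  0.94  -0.003] toolz [ 0.881 -0.322 -0.347] q [-1.14  0.2   0.29  2.32  1.61  1.03 -0.89]
```

View pics/s2.png

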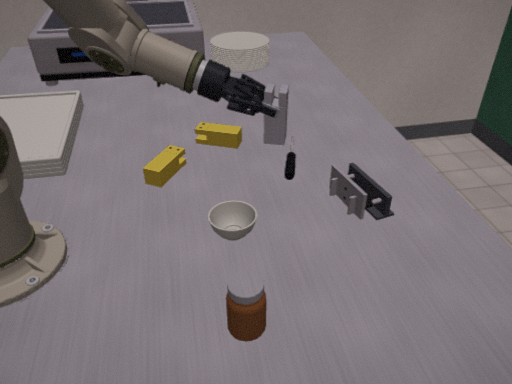

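View pics/t2.png

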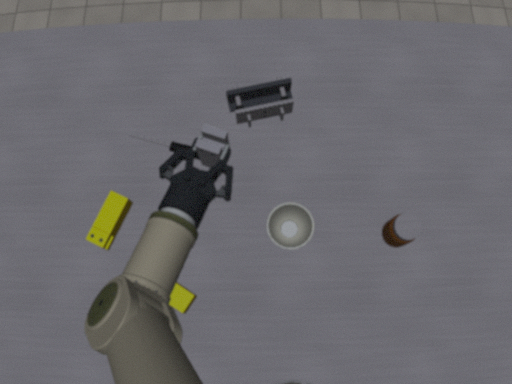

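The post is upright in the grip with its slot up (side (277,115)), and the driver, bowl and rail are undisturbed. The force reading was inertia from the arm reconfiguring: it was back to normal 0.05 s later. I'll move more gently from here.

```bash
python3 -m creep '[4,-3,0,0,0,0.01,1, 8,-5,0,0,0,0.03,1, 12,-8,0,0,0,0.04,1, 12,-8,0,0,0,0.04,1, 12,-8,0,0,0,0.04,1, 12,-8,0,0,0,0.04,1, 12,-8,0,0,0,0.04,1, 6,-8,0,0,0,0.04,1]'
python3 -c "
from h import *
st()"
```

```text
time: 6.55
ee_pos: [0.601, 0.1131, 0.1917]
ee_rot: [1.558, 1.341, 0.849]
force: [-0.1, 1.4, -6.5]
opening: 0.507
t 6.55 p [0.601  0.1131 0.1917] F [-0.06  1.38 -6.51] open 0.507
toolx [ 0.181  0.982 -0.049] toolz [ 0.909 -0.186 -0.374] q [ 0.43  0.42 -1.15  2.33  2.06  1.15 -0.73]
```

```bash
python3 -m creep '[0,0,0,0,0,0,1, 0,0,0,0,0,0,1]'
python3 -c "
from h import *
st(); save(snapshot('side'),'s3.png'); save(snapshot('top'),'t3.png')"
```

```text
time: 6.8
ee_pos: [0.6008, 0.1138, 0.191]
ee_rot: [1.56, 1.339, 0.851]
force: [0.3, 0.5, -3.5]
opening: 0.513
t 6.8 p [0.6008 0.1138 0.191 ] F [ 0.34  0.51 -3.51] open 0.513
toolx [ 0.182  0.982 -0.047] toolz [ 0.909 -0.186 -0.373] q [ 0.42  0.42 -1.14  2.33  2.06  1.15 -0.73]
```

View pics/s3.png

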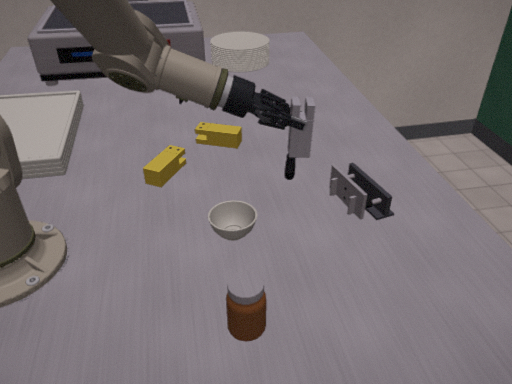

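View pics/t3.png

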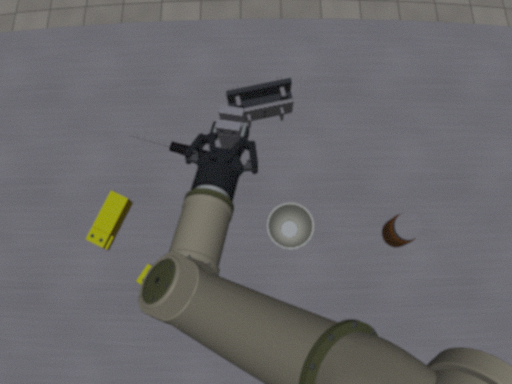

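```bash
cat >> h.py <<'E'
def todo(yaw=11.4,a=20,gap=30,z=.08,bay=(.7005,.047),off=33.):
    s=state(); y=np.radians(yaw);a=np.radians(a)
    bx=np.array([np.cos(y),np.sin(y),0]);by=np.array([-np.sin(y),np.cos(y),0])
    zz=np.cos(a)*bx-np.array([0,0,np.sin(a)]); R=np.c_[by,np.cross(zz,by),zz]
    d=Ro.from_matrix(R)*Ro.from_rotvec(s['ee_rot']).inv()
    T=np.array([*bay,0])-(gap+off)/1000*bx; T[2]=z
    print('shift mm',((T-s['ee_pos'])*1000).round(1),'turn',d.as_rotvec().round(4),'along/lat of face from bay',(bx@(s['ee_pos']-[*bay,0])*1000+off).round(1),(by@(s['ee_pos']-[*bay,0])*1000).round(1))
E
python3 -c "
from h import *
st();todo(z=.16)"
```

```text
t 6.9 p [0.6007 0.1157 0.1921] F [ 0.2   0.95 -3.66] open 0.512
toolx [ 0.179  0.983 -0.047] toolz [ 0.91  -0.183 -0.371] q [ 0.42  0.42 -1.14  2.33  2.06  1.15 -0.73]
shift mm [ 38.  -81.2 -32.1] turn [ 0.0479 -0.0311  0.3795] along/lat of face from bay -51.2 87.1
```

```bash
python3 -m creep '[5,-5,-4,0.01,-0.006,0.03,1, 6,-8,-4,0.01,-0.005,0.04,1, 6,-10,-4,0.01,-0.005,0.05,1, 6,-12,-4,0.01,-0.005,0.06,1, 6,-12,-4,0.008,-0.005,0.06,1, 5,-12,-4,0,-0.005,0.06,1, 4,-12,-4,0,0,0.05,1, 0,-10,-4,0,0,0.03,1,0,0,0,0,0,0,1, 0,0,0,0,0,0,1]'
python3 -c "
from h import *
st();todo(z=.11)"
```

```text
time: 8.15
ee_pos: [0.6613, 0.0449, 0.1632]
ee_rot: [1.352, 1.64, 1.125]
force: [-0.2, 0.8, -4.0]
opening: 0.512
t 8.15 p [0.6613 0.0449 0.1632] F [-0.23  0.82 -3.97] open 0.512
toolx [-0.191  0.982 -0.001] toolz [ 0.916  0.178 -0.359] q [ 1.19  1.09 -1.49  2.31  2.66  0.79 -0.17]
shift mm [-22.5 -10.3 -53.2] turn [ 0.0042 -0.018   0.0072] along/lat of face from bay -5.9 5.6
```

```bash
python3 -m creep '[-8,-3,-5,0,-0.006,0.002,1, -8,-4,-8,0.002,-0.006,0.002,1, -6,-3,-8,0.002,-0.006,0.003,1, 0,0,0,0,0,0,1]'
python3 -c "
from h import *
st();todo(z=.11); save(snapshot('side'),'s4.png'); save(snapshot('top'),'t4.png')"
```

```text
time: 8.65
ee_pos: [0.6559, 0.0312, 0.1428]
ee_rot: [1.343, 1.634, 1.144]
force: [-0.9, 0.7, -2.3]
opening: 0.509
t 8.65 p [0.6559 0.0312 0.1428] F [-0.85  0.74 -2.28] open 0.509
toolx [-0.198  0.98   0.006] toolz [ 0.919  0.187 -0.347] q [ 1.24  1.26 -1.5   2.33  2.71  0.82 -0.04]
shift mm [-17.2   3.4 -32.8] turn [-0.0044 -0.0062 -0.0001] along/lat of face from bay -13.8 -6.7
```

View pics/s4.png

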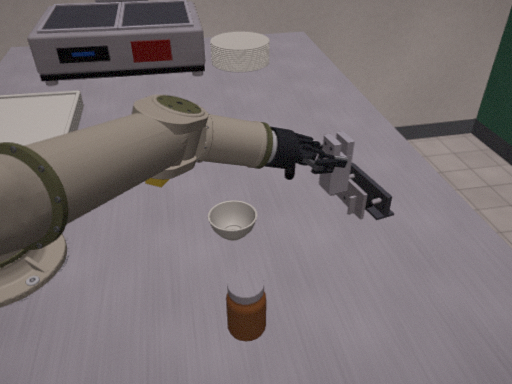

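View pics/t4.png

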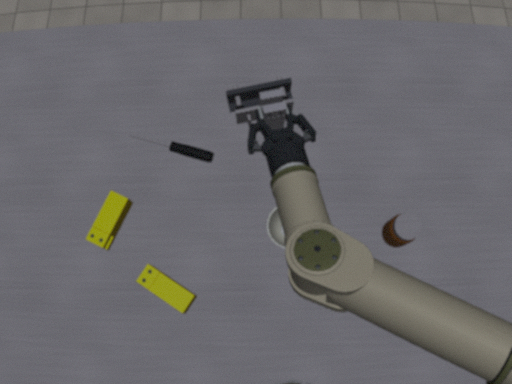

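```bash
python3 -m creep '[-3,2,0,0,0,0,1, -3,2,0,0,0,0,1, -1,2,0,0,0,0,1, 0,0,0,0,0,0,1]'
python3 -c "
from h import *
st();todo(z=.11)
c,d=ray('top',318,250); e,f=ray('side',172,107)
A=np.c_[d,-f]; x=np.linalg.lstsq(A,e-c,rcond=None)[0]; print(c+d*x[0],e+f*x[1])"
```

```text
time: 9.25
ee_pos: [0.6564, 0.0367, 0.1444]
ee_rot: [1.341, 1.637, 1.143]
force: [-0.8, 0.8, -2.8]
opening: 0.511
t 9.25 p [0.6564 0.0367 0.1444] F [-0.77  0.81 -2.78] open 0.511
toolx [-0.2    0.98   0.004] toolz [ 0.918  0.189 -0.348] q [ 1.23  1.29 -1.52  2.33  2.69  0.84  0.01]
shift mm [-17.6  -2.1 -34.4] turn [-0.0027 -0.0066 -0.0024] along/lat of face from bay -12.3 -1.4
[ 0.36126317 -0.02919098  0.30382445] [ 0.35047221 -0.02982231  0.30264172]
```

```bash
python3 -m creep '[0,0,-5,0,0,0,1, 0,0,-8,0,0,0,1, 0,0,-10,0,0,0,1, 0,0,-10,0,0,0,1, 0,0,0,0,0,0,1, 0,0,0,0,0,0,1]'
python3 -c "
from h import *
st();todo(z=.08)
save(cv2.resize(snapshot('side')[110:230,270:410],None,fx=4,fy=4,interpolation=2),'s5.png'); save(cv2.resize(snapshot('top')[70:180,210:330],None,fx=5,fy=5,interpolation=2),'t5.png')"
```

```text
time: 10.0
ee_pos: [0.6564, 0.0364, 0.1114]
ee_rot: [1.341, 1.637, 1.143]
force: [0.3, 0.1, -3.3]
opening: 0.508
t 10.0 p [0.6564 0.0364 0.1114] F [ 0.26  0.09 -3.3 ] open 0.508
toolx [-0.2    0.98   0.004] toolz [ 0.918  0.189 -0.348] q [ 1.21  1.37 -1.46  2.32  2.79  0.86  0.01]
shift mm [-17.7  -1.8 -31.4] turn [-0.0028 -0.0066 -0.0021] along/lat of face from bay -12.3 -1.7
```

View pics/s5.png

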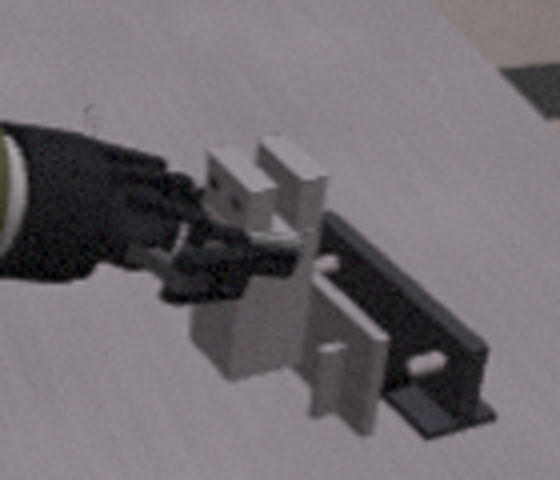

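View pics/t5.png

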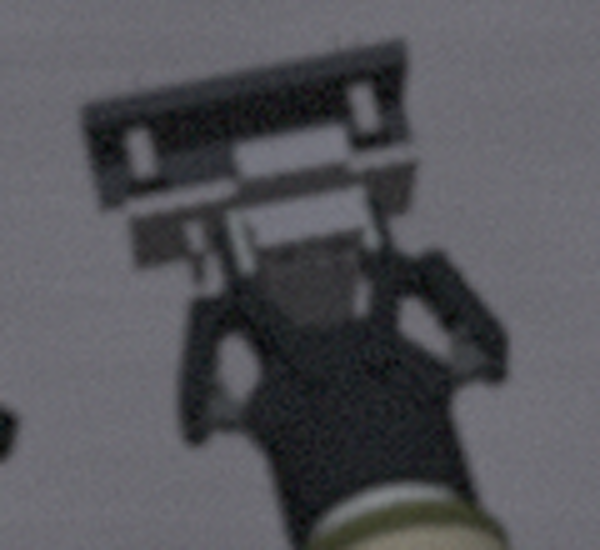

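```bash
python3 -c "
from h import *
T=lambda x,y:(210+(x+.5)/5-.5,70+(y+.5)/5-.5)
y=np.radians(11.4);bx=np.array([np.cos(y),np.sin(y),0]);by=np.array([-np.sin(y),np.cos(y),0])
for q in [(233,152),(345,123),(350,162),(240,180)]:
  w=onz('top',*T(*q),.1514); print(w.round(4),((w-[.7005,.047,0])@bx).round(4),((w-[.7005,.047,0])@by).round(4))
S=lambda x,y:(270+(x+.5)/4-.5,110+(y+.5)/4-.5)
for q in [(328,178),(262,137),(207,152),(272,189)]:
  w=onz('side',*S(*q),.1514); print(w.round(4),((w-[.7005,.047,0])@bx).round(4),((w-[.7005,.047,0])@by).round(4))
"
```

```text
[0.6814 0.0647 0.1514] -0.0153 0.0211
[0.6937 0.0194 0.1514] -0.0121 -0.0257
[0.6765 0.0178 0.1514] -0.0293 -0.0239
[0.6691 0.062  0.1514] -0.0278 0.0209
[0.6878 0.0123 0.1514] -0.0193 -0.0315
[0.6693 0.0583 0.1514] -0.0283 0.0172
[0.6371 0.0491 0.1514] -0.0618 0.0146
[0.6572 0.0078 0.1514] -0.0501 -0.0299
```

```bash
python3 -m creep '[0,1,-6,-0.001,-0.004,-0.001,1, 0,1,-8,-0.001,-0.003,-0.001,1, 0,0,-8,0,0,0,1, 0,0,-4,0,0,0,1, 0,0,0,0,0,0,1, 0,0,0,0,0,0,1]'
python3 -c "
from h import *
st();todo(z=.08)"
```

```text
time: 10.85
ee_pos: [0.6565, 0.0382, 0.0856]
ee_rot: [1.335, 1.631, 1.143]
force: [-0.6, 0.1, -3.7]
opening: 0.513
t 10.85 p [0.6565 0.0382 0.0856] F [-0.56  0.1  -3.75] open 0.513
toolx [-0.198  0.98   0.   ] toolz [ 0.921  0.186 -0.341] q [ 1.2   1.44 -1.4   2.32  2.88  0.89  0.01]
shift mm [-17.8  -3.7  -5.6] turn [-0.0006  0.0007  0.0001] along/lat of face from bay -11.8 0.1
```

```bash
for i in 1 2; do python3 -c "
from workcell import state
print(state()['force'].round(2))"; done;  python3 -m creep '[0,0,-1,0,0,0,1, 0,0,-1,0,0,0,1, 0,0,0,0,0,0,1]'; python3 -m creep '[0,0,-1,0,0,0,1, 0,0,0,0,0,0,1]'
```

```text
[-0.56  0.1  -3.75]
[-0.56  0.1  -3.75]
time: 11.22
ee_pos: [0.6564, 0.0382, 0.0832]
ee_rot: [1.336, 1.631, 1.143]
force: [-0.4, 0.1, -3.8]
opening: 0.51
time: 11.48
ee_pos: [0.6564, 0.0383, 0.0822]
ee_rot: [1.336, 1.631, 1.143]
force: [-0.7, 0.1, -3.2]
opening: 0.512
```

```bash
python3 -m creep '[0,0,-1,0,0,0,1, 0,0,0,0,0,0,1]'; python3 -m creep '[0,0,-1,0,0,0,1, 0,0,0,0,0,0,1]'
```

```text
time: 11.72
ee_pos: [0.6564, 0.0383, 0.0812]
ee_rot: [1.336, 1.631, 1.143]
force: [0.3, -0.2, -3.7]
opening: 0.513
time: 11.98
ee_pos: [0.6565, 0.0384, 0.0809]
ee_rot: [1.334, 1.63, 1.144]
force: [-1.7, -0.5, 0.5]
opening: 0.513
```

```bash
python3 -m creep '[2,0.4,0,0,0,0,1, 3,0.6,0,0,0,0,1, 3,0.6,0,0,0,0,1, 0,0,0,0,0,0,1]'; python3 -m creep '[1,0.2,0,0,0,0,1, 1,0.2,0,0,0,0,1, 0,0,0,0,0,0,1]';python3 -m creep '[1,0.2,0,0,0,0,1, 1,0.2,0,0,0,0,1, 0,0,0,0,0,0,1]'
python3 -c "
from h import *
st();todo(z=.081)"
```

```text
time: 12.48
ee_pos: [0.6648, 0.0401, 0.0809]
ee_rot: [1.334, 1.631, 1.144]
force: [-0.0, 1.0, 3.3]
opening: 0.512
time: 12.85
ee_pos: [0.6664, 0.0405, 0.0809]
ee_rot: [1.334, 1.631, 1.144]
force: [-2.9, -0.2, 4.4]
opening: 0.507
time: 13.22
ee_pos: [0.6684, 0.041, 0.0809]
ee_rot: [1.334, 1.631, 1.144]
force: [-3.8, -0.4, 4.7]
opening: 0.517
t 13.225 p [0.6684 0.041  0.0809] F [-3.77 -0.37  4.74] open 0.517
toolx [-0.198  0.98   0.   ] toolz [ 0.921  0.186 -0.341] q [ 1.17  1.45 -1.39  2.29  2.89  0.88  0.01]
shift mm [-29.7  -6.4   0.1] turn [-0.0005  0.0013 -0.0006] along/lat of face from bay 0.3 0.5
```

```bash
python3 -m creep '[0,0,0.5,0,0,0,1, 0,0,0,0,0,0,1]'; python3 -m creep '[2,0.4,0,0,0,0,1, 0,0,0,0,0,0,1]'; python3 -m creep '[2,0.4,0,0,0,0,1, 0,0,0,0,0,0,1]'; 
python3 -c "
from h import *
st();todo(z=.081)
save(cv2.resize(snapshot('side')[110:230,270:410],None,fx=4,fy=4,interpolation=2),'s6.png'); save(cv2.resize(snapshot('top')[70:180,210:330],None,fx=5,fy=5,interpolation=2),'t6.png')"
```

```text
time: 13.48
ee_pos: [0.6684, 0.0409, 0.0809]
ee_rot: [1.335, 1.631, 1.144]
force: [-1.6, 1.8, 3.5]
opening: 0.511
time: 13.72
ee_pos: [0.6703, 0.0414, 0.0809]
ee_rot: [1.335, 1.631, 1.143]
force: [-4.8, 0.1, 4.7]
opening: 0.513
time: 13.98
ee_pos: [0.6722, 0.0417, 0.0809]
ee_rot: [1.335, 1.631, 1.143]
force: [-5.0, 0.4, 5.8]
opening: 0.51
t 13.975 p [0.6722 0.0417 0.0809] F [-4.96  0.41  5.82] open 0.51
toolx [-0.198  0.98   0.   ] toolz [ 0.921  0.186 -0.342] q [ 1.16  1.45 -1.39  2.28  2.89  0.88  0.01]
shift mm [-33.5  -7.2   0.1] turn [-0.0004  0.0005 -0.0005] along/lat of face from bay 4.3 0.4
```

View pics/s6.png

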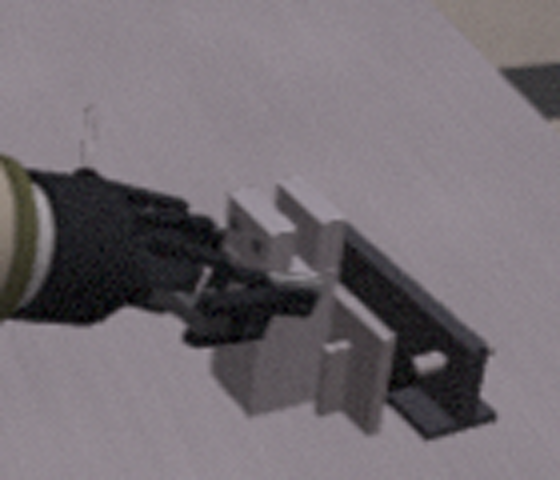

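View pics/t6.png

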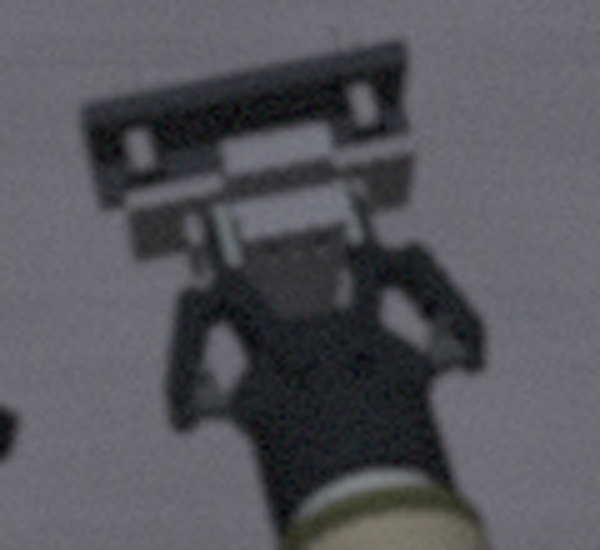

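```bash
cat >> h.py <<'E'
def prof(im,side):
    y=np.radians(11.4);bx=np.array([np.cos(y),np.sin(y),0]);by=np.array([-np.sin(y),np.cos(y),0])
    ss=np.arange(-.03,.04,.0005); g=cv2.cvtColor(np.ascontiguousarray(im),cv2.COLOR_RGB2GRAY).astype(np.float32)
    out=[]
    for t in (np.arange(.046,.061,.0015) if side>0 else -np.arange(.046,.061,.0015)):
        P=np.array([proj('top',np.array([.7005,.047,.07])+s*bx+t*by) for s in ss],np.float32)
        out.append(cv2.remap(g,P[:,:1].copy(),P[:,1:].copy(),cv2.INTER_LINEAR)[:,0])
    return ss*1000,np.mean(out,0)
def pshift(im):
    im0=cv2.imread('pics/top0.png')[:,:,::-1]
    for side in (1,-1):
        s,p0=prof(im0,side); _,p=prof(im,side); lo,hi=16,66  # -22..+3mm: around the plate and its lower edge
        best=[(np.mean((np.interp(s[lo:hi+40],s+d,p0)-p[lo:hi+40])[:]**2),d) for d in np.arange(-3,22,.25)]
        # front edges only: find top strip peak and lower edge by gradient
        gr=np.gradient(p); g0=np.gradient(p0); k=slice(20,140)
        w=slice(20,100)
        print('side',side,'bottom edge mm',[float(s[w][np.argmin(a[w])]) for a in (g0,gr)],'ssd best',min(best)[1],'strip max at',float(s[40:][np.argmax(p0[40:])]),float(s[40:][np.argmax(p[40:])]))
E
python3 - <<'E'
from h import *
for f in ('t5','t6'):
    im=np.zeros((384,512,3),np.uint8); im[70:180,210:330]=cv2.resize(cv2.imread(f'pics/{f}.png'),(120,110),interpolation=cv2.INTER_AREA)[:,:,::-1]; print(f); pshift(im)
E
```

```text
t5
side 1 bottom edge mm [9.000000000000036, 10.000000000000037] ssd best 0.0 strip max at 4.000000000000031 4.000000000000031Traceback (most recent call last):
  File "<stdin>", line 3, in <module>
  File "h.py", line 38, in pshift
    s,p0=prof(im0,side); _,p=prof(im,side); lo,hi=16,66  # -22..+3mm: around the plate and its lower edge
         ~~~~^^^^^^^^^^
  File "h.py", line 32, in prof
    P=np.array([proj('top',np.array([.7005,.047,.07])+s*bx+t*by) for s in ss],np.float32)
                ~~~~^^^^^^^^^^^^^^^^^^^^^^^^^^^^^^^^^^^^^^^^^^^^
  File "h.py", line 11, in proj
    c=camera_model(n); W=np.array(c['world_to_cam']); q=W[:3,:3]@np.asarray(P,float)+W[:3,3]
ValueError: time passes only in moves, steps and waits
```

```bash
sed -i '2a from functools import lru_cache\nfrom workcell import camera_model as _cm\ncamera_model=lru_cache(_cm)' h.py
python3 - <<'E'
from h import *
for f in ('t5','t6'):
    im=np.zeros((384,512,3),np.uint8); im[70:180,210:330]=cv2.resize(cv2.imread(f'pics/{f}.png'),(120,110),interpolation=cv2.INTER_AREA)[:,:,::-1]; print(f); pshift(im)
s,p0=prof(cv2.imread('pics/top0.png'),1);_,p=prof(im,1)
print(p0[::4].round(),p[::4].round())
E
sed -n 1,8p h.py
```

```text
t5
side 1 bottom edge mm [9.000000000000036, 10.000000000000037] ssd best 0.0 strip max at 4.000000000000031 4.000000000000031
side -1 bottom edge mm [10.500000000000037, 9.500000000000036] ssd best 0.0 strip max at 5.000000000000032 5.000000000000032
t6
side 1 bottom edge mm [9.000000000000036, 12.500000000000039] ssd best 3.75 strip max at 4.000000000000031 7.500000000000035
side -1 bottom edge mm [10.500000000000037, 14.00000000000004] ssd best 4.0 strip max at 5.000000000000032 9.000000000000036
[103.  99.  88.  70.  55.  47.  46.  45.  47.  47.  48.  46.  46.  49.
  62.  82.  97. 102.  95.  76.  50.  32.  33.  47.  63.  75.  81.  82.
  81.  80.  79.  79.  77.  75.  66.] [107. 106. 105. 100.  88.  69.  54.  50.  48.  48.  49.  49.  49.  48.
  49.  54.  66.  86. 101. 105.  96.  75.  49.  34.  34.  49.  65.  77.
  82.  83.  82.  82.  80.  77.  69.]
import numpy as np, cv2
from workcell import *
from functools import lru_cache
from workcell import camera_model as _cm
camera_model=lru_cache(_cm)
def ray(n,u,v):
    c=camera_model(n); K=np.array([[c['fx'],0,c['cx']],[0,c['fy'],c['cy']],[0,0,1]])
    p=cv2.undistortPoints(np.array([[[u,v]]],float),K,np.array([c['k1'],0,0,0.]))[0,0]
```

```bash
python3 -m creep '[1,0.2,0.3,0,0,0,1, 1,0.2,0,0,0,0,1, 1,0.2,0,0,0,0,1, 1,0.2,0,0,0,0,1, 0,0,0,0,0,0,1]'; python3 -m creep '[1,0.2,0,0,0,0,1, 1,0.2,0,0,0,0,1, 1,0.2,0,0,0,0,1, 0,0,0,0,0,0,1]'
python3 -c "
from h import *
st();todo(z=.081)
s=snapshot('side');t=snapshot('top');pshift(t)
save(s,'s7.png');crop(s,270,110,410,230,4,'s7c.png'); crop(t,210,70,330,180,5,'t7.png')"
```

```text
time: 14.7
ee_pos: [0.6759, 0.0425, 0.081]
ee_rot: [1.335, 1.632, 1.143]
force: [-9.0, -1.5, 4.8]
opening: 0.512
time: 15.2
ee_pos: [0.6787, 0.0431, 0.0809]
ee_rot: [1.335, 1.632, 1.143]
force: [-11.4, -3.0, 6.1]
opening: 0.509
t 15.2 p [0.6787 0.0431 0.0809] F [-11.36  -3.     6.08] open 0.509
toolx [-0.198  0.98   0.   ] toolz [ 0.921  0.186 -0.342] q [ 1.15  1.45 -1.39  2.27  2.88  0.88  0.01]
shift mm [-40.   -8.6   0.1] turn [-0.0003 -0.0001 -0.0005] along/lat of face from bay 10.9 0.5
side 1 bottom edge mm [9.000000000000036, 19.500000000000046] ssd best 10.5 strip max at 4.000000000000031 14.50000000000004
side -1 bottom edge mm [10.500000000000037, 19.500000000000046] ssd best 10.5 strip max at 5.000000000000032 15.50000000000004
```

View pics/s7c.png

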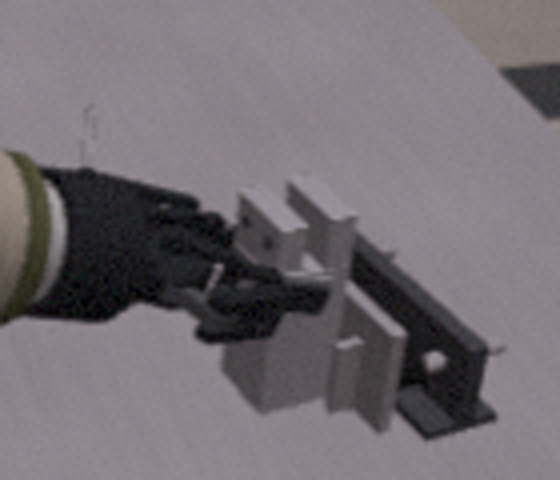

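View pics/t7.png

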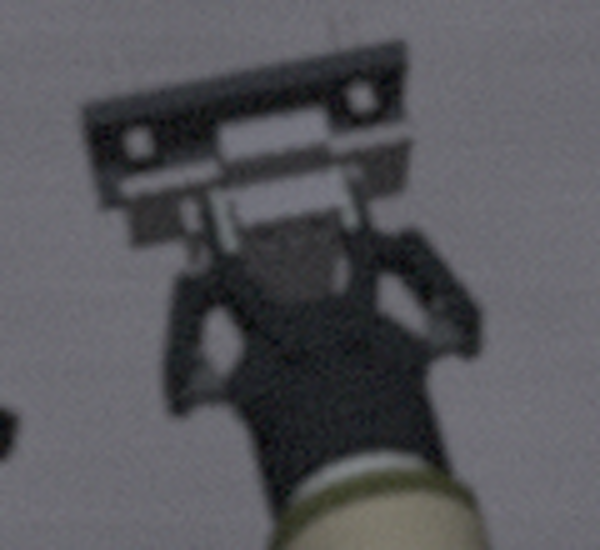

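```bash
python3 -m creep '[1,0.2,0,0,0,0,1, 0.8,0.2,0,0,0,0,1, 0,0,0,0,0,0,1, 0,0,0,0,0,0,1]'
python3 -c "
from h import *
S=st();todo(z=.081)
s=snapshot('side');t=snapshot('top');pshift(t)
y=np.radians(11.4);bx=np.array([np.cos(y),np.sin(y),0]);by=np.array([-np.sin(y),np.cos(y),0])
c=S['ee_pos']*[1,1,0]+bx*(.033-.0225); k=cv2.resize(s[110:230,270:410],None,fx=4,fy=4,interpolation=2).copy()
for i in(-1,1):
  for j in (-1,1):
    for z in (0,.12):
      q=proj('side',c+bx*i*.0225+by*j*.0225+[0,0,z]); u=((q-[270,110]+.5)*4-.5).round().astype(int); cv2.circle(k,tuple(int(a) for a in u),3,(255,0,0),1)
save(k,'s8.png'); save(s,'s8f.png'); save(t,'t8.png')"
```

```text
time: 15.8
ee_pos: [0.6804, 0.0436, 0.081]
ee_rot: [1.335, 1.632, 1.143]
force: [-12.1, -3.3, 6.7]
opening: 0.51
t 15.8 p [0.6804 0.0436 0.081 ] F [-12.08  -3.26   6.65] open 0.51
toolx [-0.198  0.98   0.   ] toolz [ 0.921  0.186 -0.342] q [ 1.15  1.45 -1.39  2.26  2.88  0.88  0.01]
shift mm [-41.7  -9.    0. ] turn [-0.0004 -0.0001 -0.0006] along/lat of face from bay 12.7 0.6
side 1 bottom edge mm [9.000000000000036, 19.500000000000046] ssd best 12.0 strip max at 4.000000000000031 16.000000000000043
side -1 bottom edge mm [10.500000000000037, -11.499999999999982] ssd best 12.25 strip max at 5.000000000000032 17.000000000000043
```

View pics/s8.png

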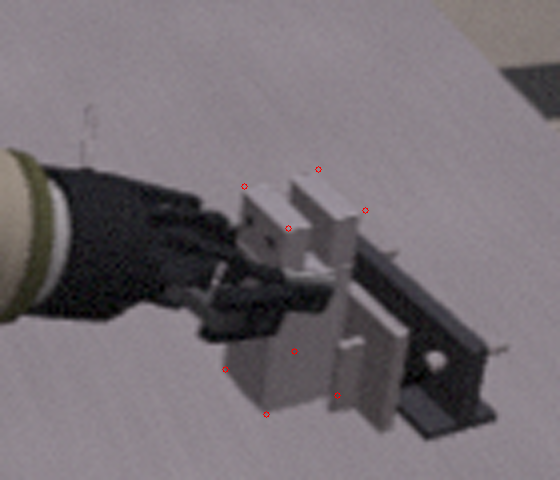

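```bash
python3 -c "
from h import *
s=cv2.imread('pics/s8f.png')[:,:,::-1];t=cv2.imread('pics/t8.png')[:,:,::-1]
a=np.clip(cv2.resize(s[145:220,320:380],None,fx=7,fy=7,interpolation=2)*1.5-60,0,255).astype(np.uint8); b=np.clip(cv2.resize(t[85:125,235:290],None,fx=6.8,fy=6.8,interpolation=2)*1.8-20.,0,255).astype(np.uint8)
c=np.zeros((525,800,3),np.uint8); c[:,:420]=a; c[:b.shape[0],424:424+b.shape[1]]=b; save(c,'c9.png')"
```

```text
(no output)
```

View pics/c9.png

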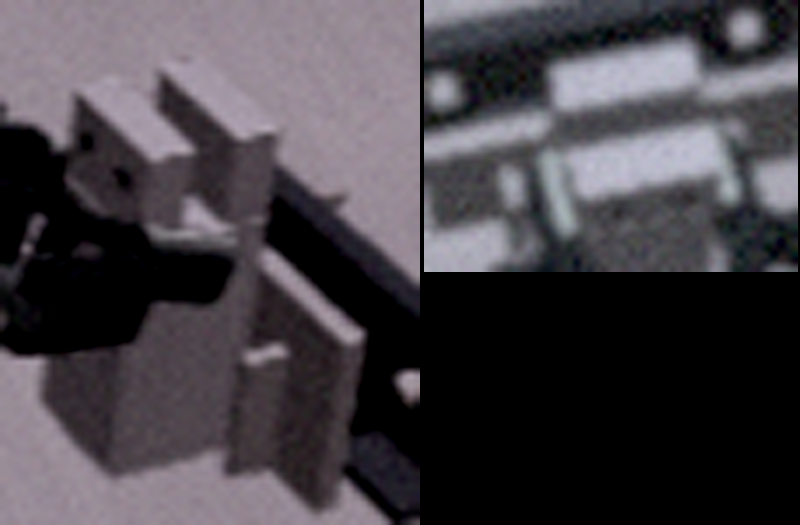

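```bash
python3 -c "
from h import *
T=lambda x,y:(235+(x-424+.5)/6.8-.5,85+(y+.5)/6.8-.5)
y=np.radians(11.4);bx=np.array([np.cos(y),np.sin(y),0]);by=np.array([-np.sin(y),np.cos(y),0])
for nm,q in [('frontface L',(549,68)),('R',(692,39)),('slot front L',(556,112)),('R',(700,80)),('slot rear L',(565,152)),('R',(715,124)),('back L',(576,200)),('R',(724,173))]:
  w=onz('top',*T(*q),.12)-[.7005,.047,0]; print(nm,(w@bx*1000).round(1),(w@by*1000).round(1))
for nm,q in [('plate top front edge L',(430,160)),('',(545,138)),('R',(705,102)),('',(795,84))]:
  w=onz('top',*T(*q),.07)-[.7005,.047,0]; print(nm,(w@bx*1000).round(1),(w@by*1000).round(1))
"
```

```text
frontface L 12.1 22.5
R 12.5 -22.5
slot front L -2.7 23.4
R -1.4 -21.9
slot rear L -16.3 23.5
R -16.7 -23.2
back L -32.4 23.4
R -33.1 -22.3
plate top front edge L 11.4 62.2
 11.2 24.7
R 12.8 -28.2
 13.0 -58.0
```

From the top view at calibrated heights, the post's front face and the plate's face agree to within about 1 mm (12.3 against 11.2–13.0 mm). That means the post is upright and flat, centred between the lugs, with the plate about 12 mm back. Holding there.

```bash
Z='[0,0,0,0,0,0,1,0,0,0,0,0,0,1,0,0,0,0,0,0,1,0,0,0,0,0,0,1,0,0,0,0,0,0,1,0,0,0,0,0,0,1,0,0,0,0,0,0,1,0,0,0,0,0,0,1,0,0,0,0,0,0,1,0,0,0,0,0,0,1]'; python3 -m creep '[0,0,0,0,0,0,1,0,0,0,0,0,0,1,0,0,0,0,0,0,1,0,0,0,0,0,0,1,0,0,0,0,0,0,1,0,0,0,0,0,0,1,0,0,0,0,0,0,1,0,0,0,0,0,0,1,0,0,0,0,0,0,1,0,0,0,0,0,0,1]'; python3 -m creep '[0,0,0,0,0,0,1,0,0,0,0,0,0,1,0,0,0,0,0,0,1,0,0,0,0,0,0,1,0,0,0,0,0,0,1,0,0,0,0,0,0,1,0,0,0,0,0,0,1,0,0,0,0,0,0,1,0,0,0,0,0,0,1,0,0,0,0,0,0,1]'; python3 -m creep '[0,0,0,0,0,0,1,0,0,0,0,0,0,1,0,0,0,0,0,0,1,0,0,0,0,0,0,1,0,0,0,0,0,0,1,0,0,0,0,0,0,1,0,0,0,0,0,0,1,0,0,0,0,0,0,1,0,0,0,0,0,0,1,0,0,0,0,0,0,1]'; python3 -m creep '[0,0,0,0,0,0,1,0,0,0,0,0,0,1,0,0,0,0,0,0,1,0,0,0,0,0,0,1,0,0,0,0,0,0,1,0,0,0,0,0,0,1,0,0,0,0,0,0,1,0,0,0,0,0,0,1,0,0,0,0,0,0,1,0,0,0,0,0,0,1]'
python3 -c "
from h import *
S=st()
s=snapshot('side');t=snapshot('top');pshift(t); save(s,'s10.png'); save(t,'t10.png')"
```

```text
time: 17.15
ee_pos: [0.6804, 0.0435, 0.0809]
ee_rot: [1.335, 1.632, 1.143]
force: [-12.2, -3.4, 6.9]
opening: 0.511
time: 18.4
ee_pos: [0.6804, 0.0435, 0.0809]
ee_rot: [1.335, 1.632, 1.143]
force: [-12.6, -3.9, 7.2]
opening: 0.508
time: 19.65
ee_pos: [0.6804, 0.0435, 0.0809]
ee_rot: [1.335, 1.632, 1.143]
force: [-12.6, -2.6, 6.1]
opening: 0.509
time: 20.9
ee_pos: [0.6804, 0.0435, 0.0809]
ee_rot: [1.335, 1.632, 1.143]
force: [-12.6, -2.8, 7.6]
opening: 0.511
t 20.9 p [0.6804 0.0435 0.0809] F [-12.56  -2.81   7.56] open 0.511
toolx [-0.198  0.98   0.   ] toolz [ 0.921  0.186 -0.342] q [ 1.15  1.45 -1.39  2.26  2.88  0.88  0.01]
side 1 bottom edge mm [9.000000000000036, 19.500000000000046] ssd best 12.0 strip max at 4.000000000000031 16.000000000000043
side -1 bottom edge mm [10.500000000000037, -11.499999999999982] ssd best 12.25 strip max at 5.000000000000032 17.000000000000043
```

View pics/s10.png

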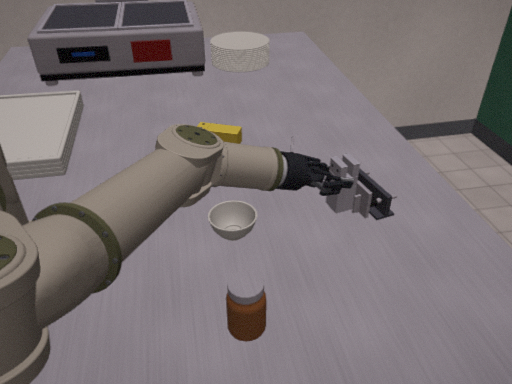

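View pics/t10.png

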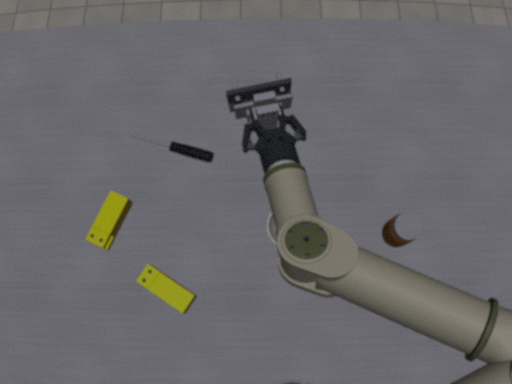

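The push stayed steady for 5 s. The post stands between the lugs (side (343,190)). The jar (246,308), bowl (233,220) and screwdriver (top (190,151)) are where they started. Handing in.

```bash
python3 -c "
from workcell import close_job
print(close_job())"
```

```text
the job is handed in; nothing more can be done
None
```

The grey post is standing on the counter, slot up and running along the plate. It is centred between the lugs and pressed flat against the plate. I held the push for about 5 s and handed the job in at about 21 s, still gripping and pressing.

**Last checks:**
- **Push:** the camera shows the plate 12.0–12.25 mm back, which is about 9.7 N, and well short of the 25 mm stop. The wrist force along the push was steady at about 12.5–13 N. I put the difference down to friction under the foot, so I trusted the camera figure.
- **Fit:** in the top view the post's face and the plate's face lined up to within about 1 mm.
- **Bystanders:** the jar, bowl and screwdriver were in their original places in both views.

**What disagreed:**
- **Side view:** it put the post's top end about 1–1.5 pixels (2–4 mm) off the upright prediction. The foot matched, and the top view and the tool angle both agreed with upright, so I took this as side-camera calibration error.
- **Wrist force spike:** while the arm was turning the post up in the air, one reading reached about 117 N, just under the 120 N limit. It was back to normal 0.05 s later, so I think it was inertia. I can't rule out that it briefly went higher between readings.

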